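# Lever up a marble panel with a rocking board lifter

### The job

Raise the near edge of the marble panel so that packing wedges can go under it: with the fingers, push the metal lifter along the bench until its flat toe is well under the panel, then press its pedal all the way down to the bench and keep it pressed, finishing the program while you still hold it down and the panel's edge is up. Only push and press: do not lift the lifter off the bench, do not touch the panel with the robot or shove it out of place on its wooden bearers, and leave the wedges and chisel lying beside it alone.

Things in the scene. Friction and masses are not known exactly. Their poses are not given: they have to be found in the camera images.
- slab: White marble relief panel, 200 (its x) x 260 (its y) x 24 mm (carving up to 34 mm), 3 to 4.4 kg, loose and level on two wooden bearers. Origin: centre of its underside, 18 mm above the bench. Its +x runs from the near edge (towards the lifter, to be raised) to the far edge, about which it tips up like a trapdoor. As the lifter rolls, its toe may draw the panel some 10 mm back with it; this is fine
- slab_near_edge (a point): Middle of the lower arris of the panel's edge that faces the lifter (panel x = -100 mm); at rest 18 mm above the bench
- slab_far_edge (a point): Middle of the lower arris of the opposite edge (panel x = +100 mm); at rest 18 mm above the bench
- bearers: Two fixed softwood strips 230 x 22 x 18 mm under the panel, along its x at panel y = +-108 mm, sticking out 15 mm at both ends; between them is a clear channel 194 mm wide, 18 mm high, for the toe. Origin: on the bench midway between them; axes as the panel's
- lifter: Loose metal board lifter, a rocking lever, 0.72 kg: flat steel toe 90 mm wide, round fulcrum bar standing on the bench, arm 20 mm wide sloping up 28 degrees to a ribbed pedal with a flange folded down at its rear. Rests toe down, pedal up. Origin: on the bench under the fulcrum axis; +x level to the toe, z up at rest
- lifter_nose (a point): Middle of the toe's front end, at lifter x = 77 mm, 3.5 mm above the bench at rest. The toe is 6 mm high at the nose, rising to 16 mm at the fulcrum bar; it comes up about 30 mm when the pedal is pressed down
- lifter_fulcrum (a point): Middle of the fulcrum bar (radius 12 mm, 90 mm long, across the lifter), on its axis, 12 mm above the bench: too high to pass under the panel. When the pedal is pressed the bar may roll back up to about 10 mm
- lifter_pedal (a point): Middle of the pedal's upper face (60 mm long, 70 mm wide), at lifter (-142, 0, 97) mm at rest. Pressing it takes 10 to 17 N with the toe under the panel; the lifter turns about 25 degrees about the fulcrum bar and stops when the flange stands on the bench, this point then about 30 mm above the bench
- lifter_heel (a point): Middle of the lower edge of the pedal's rear flange (70 mm wide), at lifter (-182, 0, 86) mm at rest; the upper edge is at (-168, 0, 111). Nothing is behind it: pushed here from behind along the lifter's +x, the lifter slides on the bench (a few newtons)
- wedge_1: Wooden packing wedge 15 x 58 x 9 mm lying on the bench, to be left alone; origin at the centre of its underside, long along its y
- wedge_2: A second wooden packing wedge, the same size, to be left alone
- chisel: Iron chisel 12 x 100 x 12 mm lying on the bench, to be left alone; origin at the centre of its underside, long along its y

How it is judged:
By the outcome, as a careful person would: the job done as asked, in the order asked, and still so for the second after the job is handed in, while the arm keeps its last pose, push and grip.
It also fails if it takes over 51 s, if anything falls off the work surface, if the arm or the gripper's body presses on something with over 40 N, if the wrist force passes 120 N, or if a joint passes its speed limit or range.

### The arm

A 7-joint arm with a two-finger parallel gripper is mounted at the origin on the work surface; the furniture and walls round the work are solid. World frame = base frame: x ahead of the robot, y to its left, z up, the work surface at z = 0. Lengths are in m, angles in rad, forces in N, time in s.
With the tool pointing down it reaches from about 0.35 to 0.9 m from the base axis. Payload 8.1 kg.
Tool frame: the origin (TCP) lies midway between the tips of the shut fingers; the grasp point (between the pads) lies 19 mm behind it; z points along the fingers, y is the line along which they close (so a half turn about z gives the same grasp; the last joint's range is limited). The gripper opens to 92 mm and grips with 3 to 60 N. Pads are 19 mm wide; open, the fingers measure 130 mm over their backs; the gripper's body (75 mm by 190 mm) begins 47 mm behind the grasp point.
Start: joints at [1.034, 0.434, 0.025, 1.573, -0.012, 1.134, -0.075], TCP at [0.263, -0.567, 0.227] pointing down, gripper open.
Joint ranges: [-2.62, 2.62], [-0.44, 2.09], [-1.27, 1.32], [0.08, 2.57], [-1.32, 4.46], [0.12, 2], [-2.74, 2.74]. Speed limits (rad/s): [2.22, 2.22, 3.01, 3.01, 3.14, 3.14, 3.14].

### API

Orientations are given as a rotation vector (axis times angle).
In Python, from cell import observe, get_image, camera_model, sign_off, recognise, silhouettes gives the robot as it stands.
- The arm moves only by the tool apply_moves, never from a script. Its argument "motion" is a list of rows, each an object of numbers: "x", "y", "z": the shift along the world's x, y, z in cm; "yaw": the turn about the world's z in degrees; "hand": the opening, from -1 (shut) to 1 (fully open), so that 0 is half open. In form: [{"x": .., "y": .., "z": .., "yaw": .., "hand": ..}, ...]. A call has 1 to 10 rows; each row is the pose to reach, as a shift and turn from the pose commanded when the call began; what a row does not reach only later rows make up. A row lasts 1/8 s, in which the tool goes at most 62.5 mm and 10.7 degrees, less where a joint would pass 70% of its speed; a pose out of reach is approached as far as the arm can. A call with a gripper value outside its range is refused whole. The fingers move at their own pace and stop on an object; "newtons" is the grip in N (left out, the last holds). Time passes only in rows, so rows that repeat a pose let the fingers close. It gives the time, the measured TCP pose, the force, the opening and the grip force at its end, in the units of the state.
- observe(): the state, without advancing time (a new reading comes with each control period).
- get_image(name): name is "scene" or "top" or "wrist"; returns the picture (480x640x3 uint8, blue, green, red); there is no depth.
- camera_model(name): a dict with "camera_matrix" (3x3 intrinsics, pixels), "T" (4x4, takes a point from camera to world coordinates). Camera axes: x right, y up, looking along -z (the intrinsics and any distortion apply to the point x, -y, -z); pixel columns grow to the right and rows downward; lengths in m; the calibration is good to about 2 mm. A picture is of the moment at which its call begins: read the wrist's pose just before it. camera_model takes no time and is no camera call; for the wrist camera it gives the pose at the moment of the call.
- sign_off(): hands the job in; it is judged then, once.
Trained networks look in the newest picture that a camera, given by its name, has taken for a name from the list of things; names that differ only in an ending like _2 or _b are one class to them, and where a whole thing is asked for, a point or a joint stands for the part that bears it (a point fixed in the world has none). Each returns a list of dicts, best first, with "p" (0 to 1); they miss things now and then, are a little off and sometimes report something else, mostly with a low value. They report only what shows in the picture. A call takes as long as a camera call.
- recognise(query, camera): "rect" ([left, top, right, bottom] in pixels, round what is visible of it).
- silhouettes(query, camera): "mask" (480x640 bool, what is visible of it) and "rect" ([left, top, right, bottom] in pixels, round what is visible of it).
The state is a dict: "clock": time; "joints": joint angles; "dq": joint speeds; "joint_efforts": joint torques, N m; "position": TCP position; "ee_rot": TCP orientation; "force": force on the tool from outside, world axes, zero at the start; "ft_torque": the same for the moment, N m; "width": opening from 0.0 (shut) to 1.0 (fully open); "gripper_force": force on a finger pad.
Only numpy, scipy, OpenCV 4.12 (cv2) and the standard library are available. Lean on these libraries where they do the work, as an engineer would, in place of code of your own. Each camera call takes 0.05 s, during which the arm holds its last target. There are 200 camera calls.

## Working session

There is one attempt and no reset: what is moved stays moved. The work goes in short steps, Python scripts to look and compute and a tool call to move; the robot and the scene stay as the last step left them, time stands still between calls to the robot, and variables do not carry over. Pictures are saved under pics/ and viewed, at most 10 in all, crops included, and the job is handed in when it is done.

Besides the shell and the picture viewer there is one more tool, called after ">>>" as a command line: name --argument value ..., lists and objects as JSON in quotes. apply_moves: Moves the arm, as the interface text tells. Its arguments: {"type":"object","properties":{"motion":{"type":"array","items":{"type":"object","properties":{"x":{"type":"number"},"y":{"type":"number"},"z":{"type":"number"},"yaw":{"type":"number"},"hand":{"type":"number"}}}},"newtons":{"type":"number"}},"required":["motion"]}

```bash
mkdir -p pics; ls
cat > h.py <<'E'
import numpy as np, cv2
from cell import *
def ray(cam,uv,z,m=None):
    m=m or camera_model(cam); K=np.array(m["camera_matrix"]);T=np.array(m["T"])
    d=np.linalg.inv(K)@np.array([uv[0],uv[1],1.]); d=T[:3,:3]@np.array([d[0],-d[1],-d[2]])
    o=T[:3,3]; return o+d*(z-o[2])/d[2]
def proj(cam,P,m=None):
    m=m or camera_model(cam); K=np.array(m["camera_matrix"]);T=np.array(m["T"])
    p=T[:3,:3].T@(np.array(P)-T[:3,3]); q=K@np.array([p[0],-p[1],-p[2]]); return q[:2]/q[2]
E
python3 - <<'E'
from h import *
for c in("top","scene"):
    im=get_image(c); cv2.imwrite(f"pics/{c}0.png",im)
    m=camera_model(c); print(c,{k:v for k,v in m.items() if k not in("T",)},np.round(m["T"],3).tolist())
    for q in("slab","lifter","lifter_pedal","wedge_1","chisel"):
        for r in silhouettes(q,c)[:3]:
            mk=r["mask"].astype(np.uint8); ct=max(cv2.findContours(mk,0,2)[0],key=cv2.contourArea)
            print(q,round(r["p"],2),r["rect"],cv2.minAreaRect(ct))
    
s=observe(); print(s)
E
```

```text
pics
top {'camera_matrix': array([[545.89980994,   0.        , 314.67067878],
       [  0.        , 545.89980994, 243.42215054],
       [  0.        ,   0.        ,   1.        ]])} [[-0.019, 0.994, -0.108, 0.425], [-1.0, -0.021, -0.02, 0.073], [-0.022, 0.108, 0.994, 1.159], [0.0, 0.0, 0.0, 1.0]]
slab 0.79 [203.6, 213.5, 312.3, 350.1] ((257.7227783203125, 282.27227783203125), (98.80718994140625, 129.35482788085938), 5.7105937004089355)
lifter 0.81 [316.1, 266.3, 453.6, 315.8] ((386.23211669921875, 291.9883117675781), (131.97056579589844, 43.17508316040039), 6.581944942474365)
lifter_pedal 0.76 [317.8, 264.9, 453.7, 321.1] ((385.8080139160156, 291.9971008300781), (132.73472595214844, 43.06045913696289), 6.581944942474365)
wedge_1 0.7 [319.8, 265.4, 453.6, 320.3] ((386.2358093261719, 292.7314453125), (132.29586791992188, 43.019287109375), 7.594644546508789)
wedge_1 0.69 [320.5, 234.4, 350.4, 241.6] ((334.5, 238.0), (6.0, 25.0), 90.0)
wedge_1 0.5 [359.1, 236.2, 385.5, 244.3] ((372.4004821777344, 238.99339294433594), (27.272790908813477, 7.117533206939697), 3.814074993133545)
chisel 0.75
[... 1276 characters left out ...]
2578)
{'clock': 0.6, 'joints': array([ 1.0344083 ,  0.43446254,  0.02499977,  1.57321243, -0.01157638,
        1.13401139, -0.07511042]), 'dq': array([-0.00130385, -0.00032534, -0.00112885, -0.00252592,  0.00101454,
        0.00262829, -0.00022774]), 'joint_efforts': array([-1.66440499e-03, -6.67339611e+01,  9.82530825e-01, -3.14690065e+01,
       -6.09236606e-02,  3.29846051e-02,  5.39213772e-06]), 'position': array([ 0.26266424, -0.56713145,  0.22676031]), 'ee_rot': array([ 3.06795850e+00,  6.75919375e-01, -2.53504274e-05]), 'force': array([ 0.24251792, -0.08559745, -0.24384602]), 'ft_torque': array([ 0.01546763, -0.01826803, -0.00665922]), 'gripper_force': 0.0, 'width': 1.000010795988251}
```

Run:
```python
import cv2
a=cv2.imread("pics/top0.png")[195:375,190:470];cv2.imwrite("pics/topc.png",cv2.resize(a,None,fx=2.8,fy=2.8,interpolation=2))
a=cv2.imread("pics/scene0.png")[190:420,180:520];cv2.imwrite("pics/scc.png",cv2.resize(a,None,fx=2.3,fy=2.3,interpolation=2))
```

```text
(no output)
```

View pics/topc.png

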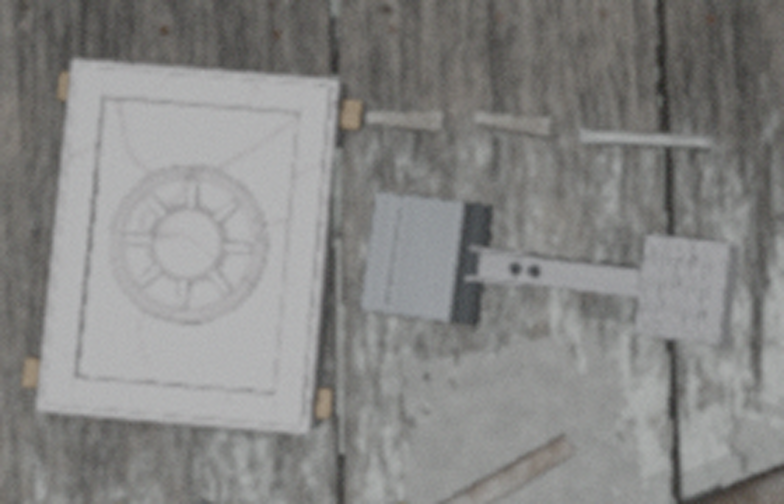

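View pics/scc.png

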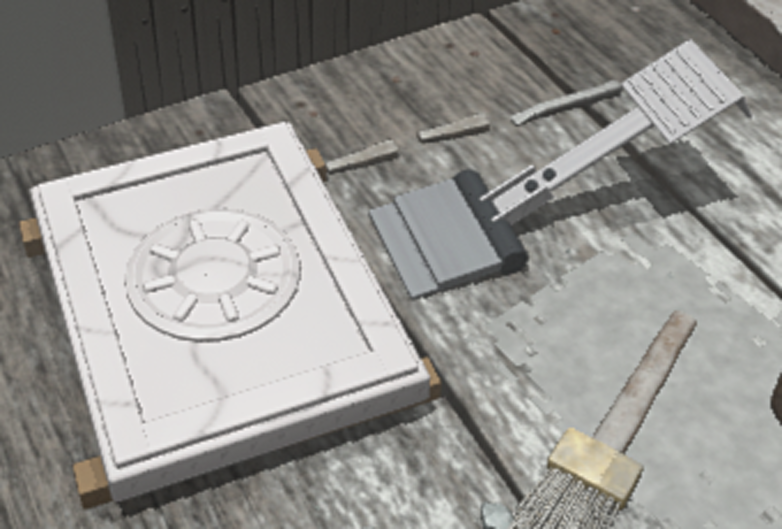

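The pictures show the panel at left (world +y). The lifter lies to its right (top view nose ≈ (322,285) px, pedal ≈ (434,299) px) with its toe toward the panel. The wedges and chisel are in a row on the lifter's +x side. Next I fit the poses.

```bash
cat >> h.py <<'E'
from scipy.optimize import least_squares
def fit(obs,x0):
    ms={c:camera_model(c) for c in("top","scene")}
    def W(p,P): c,s=np.cos(p[2]),np.sin(p[2]); return [p[0]+c*P[0]-s*P[1],p[1]+s*P[0]+c*P[1],P[2]]
    f=lambda p:np.concatenate([proj(c,W(p,P),ms[c])-np.array(uv) for c,P,uv in obs])
    r=least_squares(f,x0,loss="soft_l1"); return r.x,f(r.x).reshape(-1,2)
def loc(p,P): # world -> local
    c,s=np.cos(p[2]),np.sin(p[2]); d=np.array(P[:2])-p[:2]; return np.array([c*d[0]+s*d[1],-s*d[0]+c*d[1]])
def wor(p,a,b=0): c,s=np.cos(p[2]),np.sin(p[2]); return np.array([p[0]+c*a-s*b,p[1]+s*a+c*b])
E
python3 - <<'E'
from h import *
t=lambda u,v:("top",(u/2.8+190-.3,v/2.8+195-.3)); s=lambda u,v:("scene",(u/2.3+180-.3,v/2.3+190-.3))
N=lambda y:(.077,y*.045,.006); F=lambda y:(-.1155,y*.035,.083); R=lambda y:(-.1685,y*.035,.111)
L=[(*t(645,235),F(-1)),(*t(730,243),R(-1)),(*t(722,345),R(1)),(*t(636,335),F(1)),(*t(376,192),N(-1)),(*t(361,310),N(1)),
 (*s(622,88),F(-1)),(*s(690,40),R(-1)),(*s(745,98),R(1)),(*s(672,142),F(1)),(*s(370,212),N(-1)),(*s(413,297),N(1))]
C=lambda x,y:(x*.1,y*.13,.042)
S=[(*t(338,78),C(-1,-1)),(*t(305,433),C(-1,1)),(*t(73,58),C(1,-1)),(*t(38,411),C(1,1)),(*s(285,122),C(-1,-1)),(*s(424,368),C(-1,1)),(*s(32,188),C(1,-1)),(*s(116,468),C(1,1))]
for n,O,x0 in(("lift",L,[.35,-.1,1.6]),("slab",S,[.35,.15,1.6])):
    p,r=fit([(c,P,uv) for c,uv,P in O],x0); print(n,p.round(4),np.degrees(p[2]).round(1),r.round(1).tolist())
    if n=="lift": l=p
print("lifter in slab: nose",loc(p,wor(l,.077)),"fulc",loc(p,l),"heel top world",wor(l,-.168),"heel",wor(l,-.182),"behind",wor(l,-.21))
for u,v in((405,120),(512,124),(645,139)): print(loc(l,ray("top",t(u,v)[1],.008)))
E
```

```text
lift [0.4517 0.0076 1.4219] 81.5 [[0.6, -0.2], [0.5, -0.1], [-0.5, 0.2], [-0.1, -0.2], [0.1, 0.3], [-0.0, 0.7], [-0.4, -1.4], [0.6, -0.1], [0.5, -0.4], [-0.4, 1.0], [-0.7, -0.5], [-0.3, 0.4]]
slab [0.4724 0.2135 1.4804] 84.8 [[0.6, -1.0], [3.1, -0.5], [-0.7, -0.4], [0.1, -0.0], [1.1, -1.5], [4.0, 2.1], [-2.2, -0.6], [-2.1, 5.7]]
lifter in slab: nose [-0.1300701  -0.00255368] fulc [-0.20693828  0.00195007] heel top world [ 0.42680698 -0.15854313] heel [ 0.42472957 -0.17238814] behind [ 0.42057473 -0.20007816]
[ 0.062557   -0.10255577]
[-0.01803804 -0.10983473]
[-0.11863354 -0.11128029]
```

View pics/top0.png

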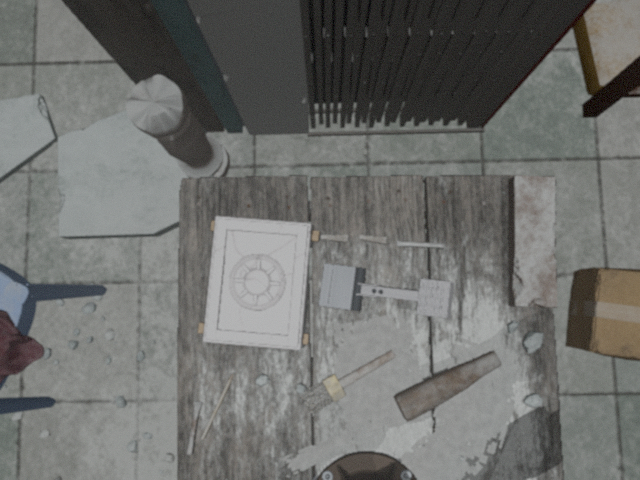

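>>> apply_moves --motion '[{"x": 2, "y": 4, "z": 0, "yaw": 6, "hand": -0.4}, {"x": 5, "y": 9, "z": 0, "yaw": 14, "hand": -0.4}, {"x": 8, "y": 14, "z": 0, "yaw": 22, "hand": -0.4}, {"x": 10, "y": 19, "z": 0, "yaw": 30, "hand": -0.4}, {"x": 12, "y": 24, "z": 0, "yaw": 38, "hand": -0.4}, {"x": 14, "y": 29, "z": 0, "yaw": 46, "hand": -0.4}, {"x": 15, "y": 33, "z": 0, "yaw": 53, "hand": -0.4}, {"x": 15.7, "y": 35.5, "z": 0, "yaw": 56.7, "hand": -0.4}, {"x": 15.7, "y": 35.5, "z": 0, "yaw": 56.7, "hand": -0.4}, {"x": 15.7, "y": 35.5, "z": 0, "yaw": 56.7, "hand": -0.4}]'

```text
clock: 1.85
position: [0.4194, -0.2135, 0.2267]
ee_rot: [2.382, 2.048, -0.001]
force: [-0.3, -0.3, -0.3]
width: 0.298
gripper_force: 0.0
```

The top view shows the area behind the pedal, around (450,298) px, clear. A bench-side block sits well to the right (from column 515). Descending behind the flange.

>>> apply_moves --motion '[{"z": -3, "hand": -0.4}, {"z": -7, "hand": -0.4}, {"z": -11, "hand": -0.4}, {"z": -14, "hand": -0.4}, {"z": -15.6, "hand": -0.4}, {"z": -15.8, "hand": -0.4}, {"z": -15.8, "hand": -0.4}]'

```text
schema error: expected keys x, y, z, yaw, hand
```

>>> apply_moves --motion '[{"x": 0.15, "y": 1.0, "hand": -0.4}, {"x": 0.3, "y": 2.0, "hand": -0.4}, {"x": 0.38, "y": 2.5, "hand": -0.4}, {"x": 0.45, "y": 3.0, "hand": -0.4}, {"x": 0.52, "y": 3.5, "hand": -0.4}, {"x": 0.6, "y": 4.0, "hand": -0.4}]'

```text
schema error: expected keys x, y, z, yaw, hand
```

>>> apply_moves --motion '[{"x": 0, "y": 0, "yaw": 0, "z": -3, "hand": -0.4}, {"x": 0, "y": 0, "yaw": 0, "z": -7, "hand": -0.4}, {"x": 0, "y": 0, "yaw": 0, "z": -11, "hand": -0.4}, {"x": 0, "y": 0, "yaw": 0, "z": -14, "hand": -0.4}, {"x": 0, "y": 0, "yaw": 0, "z": -15.6, "hand": -0.4}, {"x": 0, "y": 0, "yaw": 0, "z": -15.8, "hand": -0.4}, {"x": 0, "y": 0, "yaw": 0, "z": -15.8, "hand": -0.4}]'

```text
clock: 2.72
position: [0.4198, -0.213, 0.0691]
ee_rot: [2.38, 2.049, -0.0]
force: [-0.1, 0.6, -0.1]
width: 0.3
gripper_force: 0.0
```

>>> apply_moves --motion '[{"x": 0.15, "y": 1.0, "z": 0, "yaw": 0, "hand": -0.4}, {"x": 0.3, "y": 2.0, "z": 0, "yaw": 0, "hand": -0.4}, {"x": 0.37, "y": 2.5, "z": 0, "yaw": 0, "hand": -0.4}, {"x": 0.42, "y": 2.8, "z": 0, "yaw": 0, "hand": -0.4}, {"x": 0.47, "y": 3.1, "z": 0, "yaw": 0, "hand": -0.4}, {"x": 0.51, "y": 3.4, "z": 0, "yaw": 0, "hand": -0.4}, {"x": 0.55, "y": 3.7, "z": 0, "yaw": 0, "hand": -0.4}, {"x": 0.6, "y": 4.0, "z": 0, "yaw": 0, "hand": -0.4}, {"x": 0.6, "y": 4.0, "z": 0, "yaw": 0, "hand": -0.4}]'

```text
clock: 3.85
position: [0.4258, -0.172, 0.0688]
ee_rot: [2.379, 2.052, 0.0]
force: [-0.6, -3.4, 1.6]
width: 0.301
gripper_force: 1.6
```

Run:
```python
from h import *
im=get_image("scene"); a=im[150:400,180:530];cv2.imwrite("pics/s1.png",cv2.resize(a,None,fx=2.2,fy=2.2,interpolation=2))
for c in("scene",):
    for r in silhouettes("lifter",c)[:2]: print(r["p"],r["rect"])
```

```text
0.69 [334.4, 207.6, 498.6, 318.4]
```

View pics/s1.png

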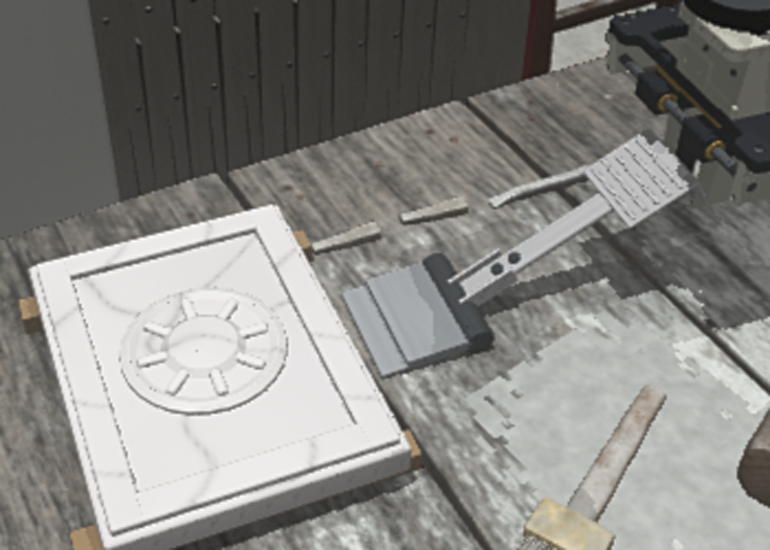

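The lifter slid about 10 mm straight (nose corners now at about (336,282) and (355,321) px in the scene image), with the toe flat on the bench. Push on.

>>> apply_moves --motion '[{"x": 0.04, "y": 0.3, "z": 0, "yaw": 0, "hand": -0.4}, {"x": 0.1, "y": 0.7, "z": 0, "yaw": 0, "hand": -0.4}, {"x": 0.18, "y": 1.2, "z": 0, "yaw": 0, "hand": -0.4}, {"x": 0.25, "y": 1.7, "z": 0, "yaw": 0, "hand": -0.4}, {"x": 0.33, "y": 2.2, "z": 0, "yaw": 0, "hand": -0.4}, {"x": 0.4, "y": 2.7, "z": 0, "yaw": 0, "hand": -0.4}, {"x": 0.48, "y": 3.2, "z": 0, "yaw": 0, "hand": -0.4}, {"x": 0.55, "y": 3.7, "z": 0, "yaw": 0, "hand": -0.4}, {"x": 0.63, "y": 4.2, "z": 0, "yaw": 0, "hand": -0.4}, {"x": 0.67, "y": 4.5, "z": 0, "yaw": 0, "hand": -0.4}]'

```text
clock: 5.2
position: [0.4322, -0.1271, 0.0687]
ee_rot: [-2.379, -2.052, 0.001]
force: [-0.5, -5.2, 2.6]
width: 0.301
gripper_force: 2.6
```

Run:
```python
from h import *
print(observe()["force"],observe()["position"])
im=get_image("scene"); a=im[150:400,180:530];cv2.imwrite("pics/s2.png",cv2.resize(a,None,fx=2.2,fy=2.2,interpolation=2))
```

```text
[-0.53194282 -5.21857744  2.55871463] [ 0.43221397 -0.12714087  0.06872445]
```

View pics/s2.png

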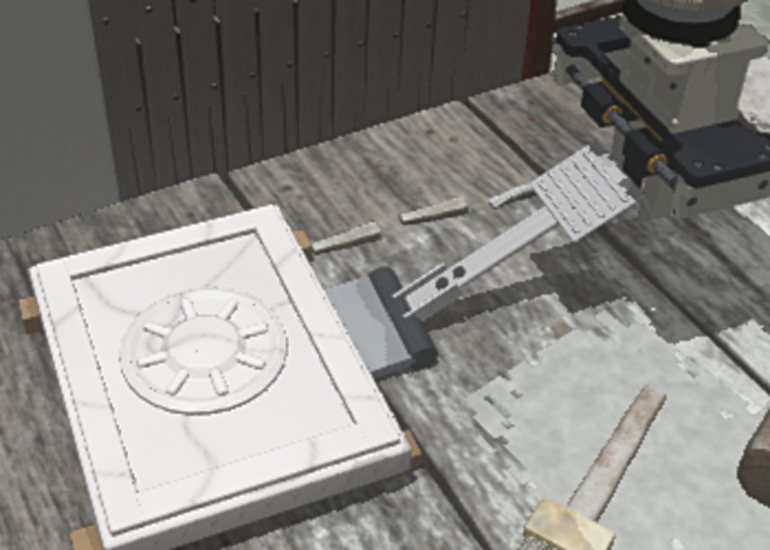

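Toe is partly under the panel, which has not moved (corner at about (371,360) px full frame). Re-fitting the lifter from the pedal corners.

Run:
```python
from h import *
s=lambda u,v:("scene",(u/2.2+180-.3,v/2.2+150-.3))
F=lambda y:(-.1155,y*.035,.083); R=lambda y:(-.1685,y*.035,.111)
O=[(*s(534,184),F(-1)),(*s(590,147),R(-1)),(*s(637,199),R(1)),(*s(574,240),F(1))]
l,r=fit([(c,P,uv) for c,uv,P in O],[.45,.06,1.42]); p=[.4724,.2135,1.4804]
print(l,np.degrees(l[2]),r.round(1).tolist())
print("pushed pred",wor([.4517,.0076,1.4219],.055)); print("fulc in slab",loc(p,l),"nose",loc(p,wor(l,.077)))
t=camera_model("scene")
# bar ends, near-edge line in pixels of pic
lf=np.array([*wor([.4517,.0076,1.4219],.055),1.4219])
q=lambda P:((proj("scene",P)-[180,150]+.3)*2.2).round(0)
print("bar top ends pred",[q([*wor(lf,0,y),.024]) for y in(-.045,.045)],"near edge top",[q([*wor(p,-.1,y),.042]) for y in(-.13,.13)])
```

```text
[0.45878893 0.06474158 1.43203204] 82.04939218743105 [[-3.8, 0.5], [1.5, -2.7], [2.7, -0.7], [-1.5, 1.7]]
pushed pred [0.45985907 0.06199145]
fulc in slab [-1.49379758e-01  1.26593334e-04] nose [-0.07246981 -0.00359629]
bar top ends pred [array([379., 266.]), array([424., 349.])] near edge top [array([275., 201.]), array([414., 445.])]
```

>>> apply_moves --motion '[{"x": 0.06, "y": 0.4, "z": 0, "yaw": 0, "hand": -0.4}, {"x": 0.13, "y": 0.9, "z": 0, "yaw": 0, "hand": -0.4}, {"x": 0.2, "y": 1.4, "z": 0, "yaw": 0, "hand": -0.4}, {"x": 0.27, "y": 1.9, "z": 0, "yaw": 0, "hand": -0.4}, {"x": 0.34, "y": 2.3, "z": 0, "yaw": 0, "hand": -0.4}, {"x": 0.39, "y": 2.6, "z": 0, "yaw": 0, "hand": -0.4}, {"x": 0.41, "y": 2.75, "z": 0, "yaw": 0, "hand": -0.4}, {"x": 0.41, "y": 2.75, "z": 0, "yaw": 0, "hand": -0.4}]'

```text
clock: 6.25
position: [0.4364, -0.0995, 0.0687]
ee_rot: [-2.379, -2.052, 0.0]
force: [0.7, -3.8, 2.4]
width: 0.301
gripper_force: 1.9
```

Run:
```python
from h import *
print(observe()["force"],observe()["position"])
im=get_image("scene"); a=im[150:400,180:530];cv2.imwrite("pics/s3.png",cv2.resize(a,None,fx=2.2,fy=2.2,interpolation=2))
```

```text
[ 0.67425513 -3.8244942   2.3673733 ] [ 0.4363501  -0.09953186  0.0686828 ]
```

View pics/s3.png

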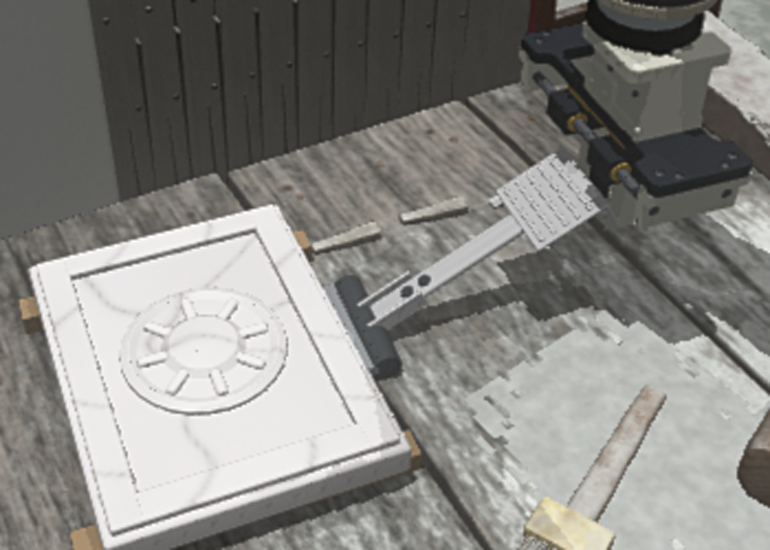

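The bar now stands about 12 mm short of the panel's edge (bar ends at about (340,281) and (357,316) px full frame). The panel is still in place. Next: back off, rise, and go over the pedal.

>>> apply_moves --motion '[{"x": -0.15, "y": -1.0, "z": 0, "yaw": 0, "hand": -0.4}, {"x": -0.3, "y": -2.0, "z": 0, "yaw": 0, "hand": -0.4}, {"x": -0.3, "y": -2.0, "z": 2, "yaw": 0, "hand": -0.4}, {"x": -0.3, "y": -2.0, "z": 5, "yaw": 0, "hand": -0.4}, {"x": -0.3, "y": -2.0, "z": 7, "yaw": 0, "hand": -0.4}, {"x": 0, "y": 0, "z": 7, "yaw": 0, "hand": -0.4}, {"x": 0.3, "y": 2, "z": 7, "yaw": 0, "hand": -0.4}, {"x": 0.6, "y": 4, "z": 7, "yaw": 0, "hand": -0.4}, {"x": 0.7, "y": 4.8, "z": 7, "yaw": 0, "hand": -0.4}, {"x": 0.7, "y": 4.8, "z": 7, "yaw": 0, "hand": -0.4}]'

```text
clock: 7.55
position: [0.4434, -0.0518, 0.1387]
ee_rot: [-2.378, -2.052, 0.0]
force: [-0.1, -0.0, 0.6]
width: 0.307
gripper_force: 0.0
```

>>> apply_moves --motion '[{"x": 0, "y": 0, "z": -1.5, "yaw": 0, "hand": -0.4}, {"x": 0, "y": 0, "z": -2.7, "yaw": 0, "hand": -0.4}, {"x": 0, "y": 0, "z": -3.3, "yaw": 0, "hand": -0.4}, {"x": 0, "y": 0, "z": -3.7, "yaw": 0, "hand": -0.4}, {"x": -0.03, "y": -0.2, "z": -4.1, "yaw": 0, "hand": -0.4}, {"x": -0.06, "y": -0.4, "z": -4.5, "yaw": 0, "hand": -0.4}, {"x": -0.1, "y": -0.65, "z": -5.0, "yaw": 0, "hand": -0.4}, {"x": -0.13, "y": -0.85, "z": -5.5, "yaw": 0, "hand": -0.4}, {"x": -0.16, "y": -1.05, "z": -6.0, "yaw": 0, "hand": -0.4}, {"x": -0.2, "y": -1.3, "z": -6.5, "yaw": 0, "hand": -0.4}]'

```text
clock: 8.8
position: [0.4418, -0.0654, 0.074]
ee_rot: [2.379, 2.05, 0.0]
force: [-2.1, -0.9, 10.1]
width: 0.303
gripper_force: 4.5
```

Run:
```python
from h import *
print(observe()["force"],observe()["position"])
im=get_image("scene"); a=im[150:400,180:530];cv2.imwrite("pics/s4.png",cv2.resize(a,None,fx=2.2,fy=2.2,interpolation=2))
```

```text
[-2.07573833 -0.91830316 10.14793737] [ 0.44180074 -0.06539263  0.07402476]
```

View pics/s4.png

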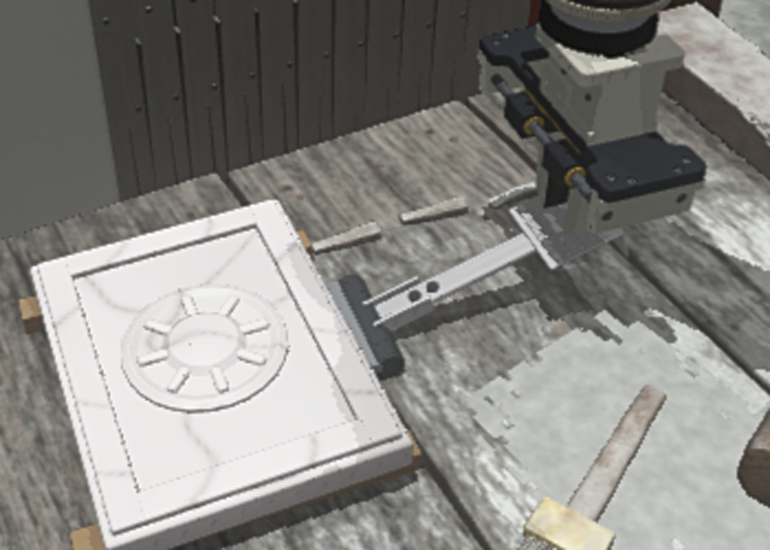

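The panel's edge is rising (near corner up about 4 px), the bar stays on the bench, and the press force is 10 N. Continue along the arc.

>>> apply_moves --motion '[{"x": -0.03, "y": -0.2, "z": -0.5, "yaw": 0, "hand": -0.4}, {"x": -0.06, "y": -0.4, "z": -1.0, "yaw": 0, "hand": -0.4}, {"x": -0.08, "y": -0.55, "z": -1.45, "yaw": 0, "hand": -0.4}, {"x": -0.1, "y": -0.7, "z": -1.95, "yaw": 0, "hand": -0.4}, {"x": -0.13, "y": -0.85, "z": -2.45, "yaw": 0, "hand": -0.4}, {"x": -0.15, "y": -1.0, "z": -2.95, "yaw": 0, "hand": -0.4}, {"x": -0.17, "y": -1.1, "z": -3.4, "yaw": 0, "hand": -0.4}, {"x": -0.18, "y": -1.2, "z": -3.85, "yaw": 0, "hand": -0.4}, {"x": -0.2, "y": -1.3, "z": -4.2, "yaw": 0, "hand": -0.4}, {"x": -0.2, "y": -1.3, "z": -4.4, "yaw": 0, "hand": -0.4}]'

```text
clock: 10.1
position: [0.4398, -0.0789, 0.0302]
ee_rot: [2.379, 2.049, -0.001]
force: [-2.7, -5.2, 12.6]
width: 0.3
gripper_force: 6.7
```

>>> apply_moves --motion '[{"x": 0, "y": -0.1, "z": -0.1, "yaw": 0, "hand": -0.4}, {"x": 0, "y": -0.15, "z": -0.2, "yaw": 0, "hand": -0.4}, {"x": 0, "y": -0.15, "z": -0.3, "yaw": 0, "hand": -0.4}, {"x": 0, "y": -0.15, "z": -0.3, "yaw": 0, "hand": -0.4}]'

```text
clock: 10.6
position: [0.4398, -0.0795, 0.0272]
ee_rot: [2.378, 2.051, 0.0]
force: [-3.2, -0.1, 13.3]
width: 0.297
gripper_force: 6.5
```

>>> apply_moves --motion '[{"x": 0, "y": 0, "z": -0.1, "yaw": 0, "hand": -0.4}, {"x": 0, "y": 0, "z": -0.2, "yaw": 0, "hand": -0.4}, {"x": 0, "y": 0, "z": -0.2, "yaw": 0, "hand": -0.4}]'

```text
clock: 10.98
position: [0.4398, -0.0795, 0.0267]
ee_rot: [2.377, 2.05, -0.0]
force: [-10.1, 0.4, 43.6]
width: 0.302
gripper_force: 22.2
```

Run:
```python
from h import *
print(observe()["force"],observe()["position"])
im=get_image("scene"); a=im[150:400,180:530];cv2.imwrite("pics/s5.png",cv2.resize(a,None,fx=2.2,fy=2.2,interpolation=2))
```

```text
[-10.06958691   0.3700582   43.6152251 ] [ 0.43982364 -0.07954614  0.02674761]
```

View pics/s5.png

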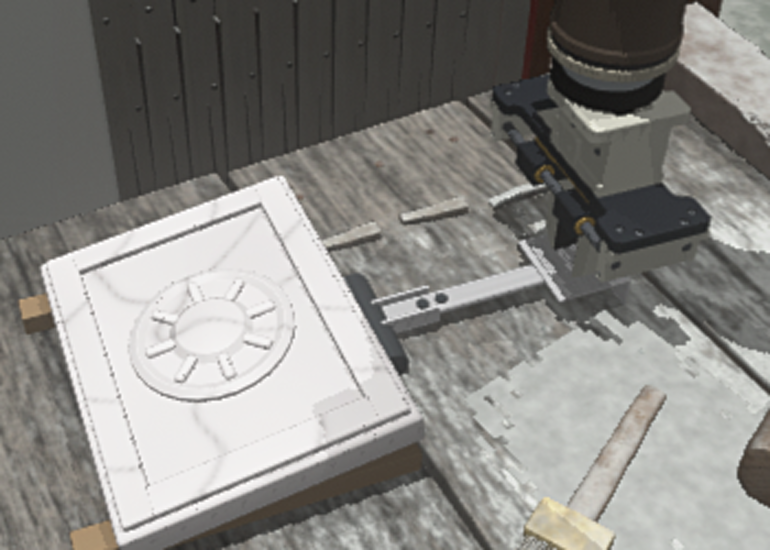

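The stop is reached: the force jumped to 43 N at z ≈ 0.027, the near edge is clearly raised and the flange is on the bench. Ease to a moderate hold.

>>> apply_moves --motion '[{"x": -0.03, "y": 0, "z": 0.06, "yaw": 0, "hand": -0.4}, {"x": -0.03, "y": 0, "z": 0.06, "yaw": 0, "hand": -0.4}, {"x": -0.03, "y": 0, "z": 0.06, "yaw": 0, "hand": -0.4}, {"x": -0.03, "y": 0, "z": 0.06, "yaw": 0, "hand": -0.4}]'

```text
clock: 11.52
position: [0.4398, -0.0796, 0.0269]
ee_rot: [2.378, 2.05, 0.001]
force: [-7.1, 0.2, 33.3]
width: 0.297
gripper_force: 16.6
```

Held at 33 N, well above the 13 N needed, and z is steady at the stop. Hand in.

```bash
python3 -c "
from cell import *
print(sign_off())"
```

```text
the job is handed in; nothing more can be done
None
```

The lifter's toe is about 5 cm under the panel and the pedal is held on its stop at about 33 N. The panel's near edge is up, it was drawn back roughly 10 mm, and the job was handed in at 11.5 s with the wedges and chisel untouched.

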